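# Restock the napkin-ring display stand

## Robot

A 6-joint arm with a two-finger parallel gripper is mounted at the origin on the work surface. World frame = base frame: x ahead of the robot, y to its left, z up, the work surface at z = 0. Lengths are in m, angles in rad, forces in N, time in s.
With the tool pointing down it reaches from about 0.225 to 0.725 m from the base axis. Payload 3.1 kg.
Tool frame: the origin (TCP) lies at the very end of the fingers, on their centre line; the grasp point (between the pads) lies 19 mm behind it (ctrl.grip_point_offset is the distance from the TCP to the grasp point, in m); y points along the fingers, z is the direction in which the jaws open and shut, and the axes are right-handed (so a half turn about y gives the same grasp; the last joint's range is limited). The gripper opens to 85 mm and grips with 20 to 120 N. Pads are 22 mm wide; open, the fingers measure 114 mm over their backs; the gripper's body (76 mm by 85 mm) begins 54 mm behind the grasp point. The pads swing forward as they close: fully open they stand 13 mm farther back than shut.
Start: joints at [1.107, 0.048, 0.099, 1.622, 0, 1.443], TCP at [0.173, 0.496, 0.231] pointing down, gripper open.
Joint ranges: [-2.91, 2.91], [-0.99, 1.94], [-1.21, 1.42], [-2.12, 2.29], [-1.49, 1.47], [-3.14, 3.14]. Speed limits (rad/s): [2.79, 2.79, 3.14, 3.14, 3.14, 3.14].

## Interface

Orientations are given as a 3x3 rotation matrix whose columns are the frame's x, y, z axes.
In Python, from rig import telemetry, imaging, ctrl gives the robot as it stands.
- The arm moves only by the shell command python3 -m creep 'ROWS'. ROWS is JSON, a list of rows, each a list of 5 numbers: the shift along the tool's x, y, z in mm, then the turn about the tool's y in degrees, then the opening, from 0 (shut) to 1 (fully open). In form: [[x, y, z, twist, gripper], ...]. A call has 1 to 10 rows; each row shifts and turns the commanded pose from where the row before left it, along the tool's axes as they then stand; what a row does not reach is not made up. A row lasts 1/8 s, in which the tool goes at most 62.5 mm and 10.7 degrees, less where a joint would pass 70% of its speed; a pose out of reach is approached as far as the arm can. A call with a gripper value outside its range is refused whole. The fingers move at their own pace and stop on an object; the grip force is fixed at half the most. Time passes only in rows, so rows that do not move let the fingers close. It gives the time, the measured TCP pose, the force and the opening at its end, in the units of the state.
- telemetry.state(): the state, without advancing time (a new reading comes with each control period).
- imaging.grab_frame(name): name is "scene" or "top" or "wrist"; returns (picture, depth): 420x560x3 uint8, red, green, blue; 420x560 float32, m along the optical axis (not along the pixel's ray), 0 where there is no reading.
- imaging.get_calibration(name): a dict with "fov_y" (degrees; the focal length in pixels is half the picture's height over the tangent of half this angle, whatever the lens; pixels are square), "cx", "cy" (the principal point, pixels), "extrinsics" (4x4, takes a point from camera to world coordinates). Camera axes: x right, y down, z forward; pixel columns grow to the right and rows downward; lengths in m; the calibration is good to about 2 mm. The wrist camera is an equidistant fisheye: a pixel r from the principal point sees the ray r / f radians off the axis. A picture is of the moment at which its call begins: read the wrist's pose just before it. get_calibration takes no time and is no camera call; for the wrist camera it gives the pose at the moment of the call.
- ctrl.hand_in(): hands the job in, once; it reports no verdict.
Trained networks look in the newest picture that a camera, given by its name, has taken for a name from the list of things; names that differ only in an ending like _2 or _b are one class to them, and where a whole thing is asked for, a point or a joint stands for the part that bears it (a point fixed in the world has none). Each returns a list of dicts, best first, with "conf" (0 to 1); they miss things now and then, are a little off and sometimes report something else, mostly with a low value. They report only what shows in the picture. A call takes as long as a camera call. They do not tell look-alikes from the thing itself.
- imaging.search_frame(camera, label): "box" ([left, top, width, height] in pixels, round what is visible of it).
- imaging.mark_of(camera, label): "point" ([row, column] in pixels: a listed point, or the origin of a listed thing).
The state is a dict: "t": time; "joints": joint angles; "qvel": joint speeds; "effort": joint torques, N m; "tcp_pos": TCP position; "ee_rot": TCP orientation; "force": force on the tool from outside, world axes, zero at the start; "ft_torque": the same for the moment, N m; "width": finger opening in m.
Only numpy, scipy, OpenCV 4.12 (cv2) and the standard library are available. Lean on these libraries where they do the work, as an engineer would, in place of code of your own. Each camera call takes 0.05 s, during which the arm holds its last target. There are 200 camera calls.

## Task

Restock the sold-out napkin-ring display: with each of the stand's two empty display rods in turn, thread all the rings of one row standing in the delivery tray, lift the row off together on the rod and lay the loaded rod back level in a pair of notches of the stand, so that each colour hangs on its own rod between the stand's two cheeks. Put the price clip on the stand too: squeeze it open and let it close on the far (customer-side) upright edge of either cheek, with the clip resting on the counter and the cheek well between its jaws. Leave the candles standing where they are.

Things in the scene. Friction and masses are not known exactly. Their poses are not given: they have to be found in the camera images.
- tray: low fixed plywood delivery tray, 164 mm (its x) by 142 mm (its y); origin on the counter under its centre. Two lanes, 70 mm wide, run along its y. Lane floor 12 mm above the counter, side walls and divider 37 mm, lips at the two ends 24 mm. Up to four rings stand in a lane, at y = -43.5, -14.5, 14.5, 43.5 mm, give or take 3
- lane0 (a point): middle of the lane of pale rings (tray x = -40 mm), 44 mm above the counter, at the height of the ring centres; every ring stands within 3 mm of the lane's centre line
- lane1 (a point): the same for the lane of dark rings (tray x = +40 mm)
- pale0: pale wooden napkin ring, eight-sided: 64 mm across flats, bore 40 mm across flats, 22 mm wide, about 32 g. Origin at the centre of its bore, whose axis is the ring's y. At the start it stands on edge in its lane of the tray, bore axis along the tray's y, centre 44 mm above the counter. May be absent
- pale1: pale wooden napkin ring, eight-sided: 64 mm across flats, bore 40 mm across flats, 22 mm wide, about 32 g. Origin at the centre of its bore, whose axis is the ring's y. At the start it stands on edge in its lane of the tray, bore axis along the tray's y, centre 44 mm above the counter. May be absent
- pale2: pale wooden napkin ring, eight-sided: 64 mm across flats, bore 40 mm across flats, 22 mm wide, about 32 g. Origin at the centre of its bore, whose axis is the ring's y. At the start it stands on edge in its lane of the tray, bore axis along the tray's y, centre 44 mm above the counter. May be absent
- pale3: pale wooden napkin ring, eight-sided: 64 mm across flats, bore 40 mm across flats, 22 mm wide, about 32 g. Origin at the centre of its bore, whose axis is the ring's y. At the start it stands on edge in its lane of the tray, bore axis along the tray's y, centre 44 mm above the counter. May be absent
- dark0: dark brown wooden napkin ring, eight-sided: 64 mm across flats, bore 40 mm across flats, 22 mm wide, about 32 g. Origin at the centre of its bore, whose axis is the ring's y. At the start it stands on edge in its lane of the tray, bore axis along the tray's y, centre 44 mm above the counter. May be absent
- dark1: dark brown wooden napkin ring, eight-sided: 64 mm across flats, bore 40 mm across flats, 22 mm wide, about 32 g. Origin at the centre of its bore, whose axis is the ring's y. At the start it stands on edge in its lane of the tray, bore axis along the tray's y, centre 44 mm above the counter. May be absent
- dark2: dark brown wooden napkin ring, eight-sided: 64 mm across flats, bore 40 mm across flats, 22 mm wide, about 32 g. Origin at the centre of its bore, whose axis is the ring's y. At the start it stands on edge in its lane of the tray, bore axis along the tray's y, centre 44 mm above the counter. May be absent
- dark3: dark brown wooden napkin ring, eight-sided: 64 mm across flats, bore 40 mm across flats, 22 mm wide, about 32 g. Origin at the centre of its bore, whose axis is the ring's y. At the start it stands on edge in its lane of the tray, bore axis along the tray's y, centre 44 mm above the counter. May be absent
- stand: fixed wooden display stand; origin on the counter under its centre, +x its far, customer side. Two upright cheeks (8 mm thick, 170 mm along its x, 90 mm high) at its y = -72 and +72 mm, between them a base board 10 mm thick, 90 mm along x. Each cheek has two 90 degree V notches, at x = -42 and +42 mm, 56 mm wide at the top and 28 mm deep
- seat0 (a point): where the origin of a rod lies when it rests in the near pair of notches: stand x = -42 mm, y = 0, 72 mm above the counter; the rod then lies level along the stand's y
- seat1 (a point): the same for the far pair of notches, stand x = +42 mm
- rod0: beech display rod, 45 g: round shaft 14 mm across with a round tip, and a square petrol-blue handle. Origin on its axis, midway between the places where the cheeks carry it; x points along the rod to the tip at x = +88 mm; the handle, 18 mm square, runs from x = -82 to -146. At the start in seat0, tip to the stand's +y. A threaded ring hangs with its centre 13 mm below the axis
- rod1: a second rod, the same as rod0, at the start in seat1
- clip: red sprung price clip like a big wooden peg, on its side with the pivot upright: 98 mm long, halves 30 mm high. Origin on the counter under the pivot; frame of one half: jaws to +x (tips at x = 48 mm), handles to -x (to -50 mm). Midline yaw = this yaw - clip_jaw / 2. A white card (56 mm wide, 3 mm thick, from 31 to 69 mm up) stands across the clip at the pivot
- clip_grip (a point): where to squeeze, on the midline between the handles 35 mm behind the pivot, 15 mm up. Handles there 50 mm over all at rest; squeezed (about 10 N) they come parallel, 26 mm over all, and the jaws open to 17 mm near the pivot, 32 mm at the tips
- clip_jaw (a joint): angle between the clip's halves (rad): -0.18 at rest (tips together), 0 with the jaws parallel 8 mm apart as when they hold a cheek, 0.50 squeezed fully open
- edge_left (a point): middle of the far upright edge of the stand's left cheek (its y = +72 mm), 15 mm above the counter; the cheek is 8 mm thick and rises straight from the counter to 90 mm
- edge_right (a point): the same on the right cheek (its y = -72 mm)
- candle_rose: rose pillar candle standing on the counter, 68 mm across, 100 mm high; origin under it; not to be disturbed
- candle_green: green pillar candle, 68 mm across, 120 mm high; not to be disturbed
- candle_navy: navy pillar candle, 60 mm across, 80 mm high; not to be disturbed
Mind the look-alikes: they are no part of the job. Leave any pink or red look-alike of the rod1 alone.

How it is judged:
By the outcome, as a careful person would: the job done as asked, in the order asked, and still so for the second after the job is handed in, with the robot touching nothing.
Of pale0, pale1, pale2, pale3 only 2 to 4 are there at a start; the rules pass over those that are not, and their reading is None.
Of dark0, dark1, dark2, dark3 only 2 to 4 are there at a start; the rules pass over those that are not, and their reading is None.
At some moment in a run one of clip may be knocked a few centimetres aside while the robot is not near it.
It also fails if it takes over 192 s, if anything falls off the work surface, if the arm or the gripper's body presses on something with over 40 N, if the wrist force passes 120 N, or if a joint passes its speed limit or range.

## Working session

There is one attempt and no reset: what is moved stays moved. The work goes in short steps, Python scripts to look and compute and a shell command to move; the robot and the scene stay as the last step left them, time stands still between calls to the robot, and variables do not carry over. Pictures are saved under pics/ and viewed, about 12 in all and at most 16, crops included, and the job is handed in when it is done.

```bash
ls; mkdir -p pics; cat > h.py <<'E'
import numpy as np, cv2
from rig import telemetry, imaging, ctrl
def cal(n):
    c=imaging.get_calibration(n); f=210/np.tan(np.radians(c['fov_y'])/2); return f,c['cx'],c['cy'],np.array(c['extrinsics'])
def ray(n,r,c,k=None):
    f,cx,cy,T=k or cal(n); u=np.array([(c-cx)/f,(r-cy)/f])
    if n=='wrist':
        a=np.linalg.norm(u)+1e-12; d=np.r_[u/a*np.sin(a),np.cos(a)]
    else: d=np.r_[u,1.]
    return T[:3,3],T[:3,:3]@d,d[2]
def at_z(n,r,c,z,k=None):
    o,d,_=ray(n,r,c,k); return o+d*(z-o[2])/d[2]
def cloud(n,D,k=None):
    f,cx,cy,T=k or cal(n); r,c=np.indices(D.shape); x=(c-cx)/f;y=(r-cy)/f
    if n=='wrist':
        a=np.hypot(x,y)+1e-12; P=np.stack([x/a*np.tan(a),y/a*np.tan(a),np.ones_like(a)],-1)*D[...,None]
    else: P=np.stack([x,y,np.ones_like(x)],-1)*D[...,None]
    return P@T[:3,:3].T+T[:3,3]
def proj(n,p,k=None):
    f,cx,cy,T=k or cal(n); q=T[:3,:3].T@(np.array(p)-T[:3,3])
    if n=='wrist':
        a=np.arctan2(np.hypot(q[0],q[1]),q[2]); e=q[:2]/np.hypot(q[0],q[1])*a
    else: e=q[:2]/q[2]
    return f*e[1]+cy,f*e[0]+cx
def grab(n,name=None,sc=1,crop=None):
    k=cal(n); I,D=imaging.grab_frame(n)
    if name:
        J=I if crop is None else I[crop[0]:crop[1],crop[2]:crop[3]]
        J=cv2.resize(J,None,fx=sc,fy=sc,interpolation=cv2.INTER_CUBIC); cv2.imwrite('pics/'+name,J[...,::-1])
    return I,D,k
E
python3 - <<'E'
from h import *
np.set_printoptions(precision=3,suppress=True)
for n in ['scene','top']:
    I,D,k=grab(n,n+'0.png',1.4); print(n,k[0],k[3])
    np.savez(n+'0.npz',I=I,D=D)
print(telemetry.state())
print(ctrl.grip_point_offset)
for l in ['tray','lane0','lane1','stand','seat0','seat1','rod0','rod1','clip','clip_grip','edge_left','edge_right']:
    m=imaging.mark_of('top',l); print(l,[(np.round(x['point']).tolist(),round(x['conf'],2)) for x in m][:3])
E
```

```text
pics
scene 498.1773565729971 [[ 0.464  0.699 -0.543  1.267]
 [ 0.886 -0.368  0.283 -0.383]
 [-0.002 -0.613 -0.79   1.209]
 [ 0.     0.     0.     1.   ]]
top 394.5648334254149 [[ 0.001 -0.987  0.158  0.325]
 [-1.    -0.002 -0.008  0.04 ]
 [ 0.008 -0.158 -0.987  1.032]
 [ 0.     0.     0.     1.   ]]
{'t': 0.1, 'joints': array([ 1.107,  0.049,  0.098,  1.622, -0.   ,  1.443]), 'qvel': array([-0.002, -0.002,  0.003,  0.   ,  0.   ,  0.001]), 'effort': array([  0.002, -33.985,  32.094,   0.016,  -0.   ,  -0.   ]), 'tcp_pos': array([0.173, 0.495, 0.23 ]), 'ee_rot': array([[ 0.944, -0.001,  0.33 ],
       [-0.33 , -0.002,  0.944],
       [-0.   , -1.   , -0.002]]), 'force': array([ 0.043,  1.092, -0.141]), 'ft_torque': array([0.013, 0.012, 0.013]), 'width': 0.08564394704466727}
0.0187
tray [([196.0, 217.0], 0.58), ([181.0, 235.0], 0.36), ([134.0, 242.0], 0.19)]
lane0 [([182.0, 218.0], 0.86), ([209.0, 212.0], 0.57)]
lane1 [([182.0, 218.0], 0.86), ([209.0, 212.0], 0.57)]
stand [([213.0, 398.0], 0.79), ([137.0, 199.0], 0.25)]
seat0 [([192.0, 404.0], 0.93), ([224.0, 410.0], 0.71)]
seat1 [([192.0, 404.0], 0.93), ([224.0, 410.0], 0.71)]
rod0 [([308.0, 422.0], 0.85), ([192.0, 406.0], 0.78), ([223.0, 410.0], 0.77)]
rod1 [([308.0, 422.0], 0.85), ([192.0, 406.0], 0.78), ([223.0, 410.0], 0.77)]
clip [([224.0, 152.0], 0.84)]
clip_grip [([208.0, 153.0], 0.84)]
edge_left [([181.0, 368.0], 0.9), ([214.0, 219.0], 0.59), ([182.0, 235.0], 0.28)]
edge_right [([176.0, 423.0], 0.66)]
```

View pics/top0.png

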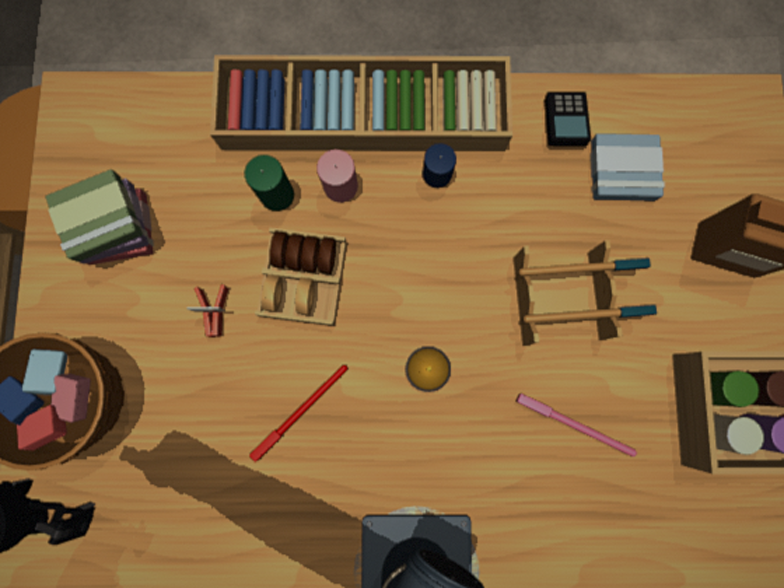

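View pics/scene0.png

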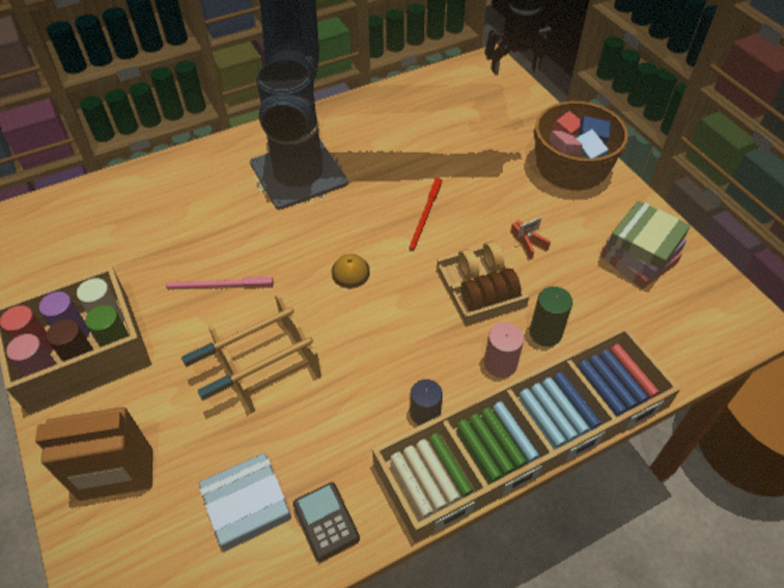

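Top view: stand at right (rods with blue handles at (632,264) and (638,311), tip left), tray at (303,278) with 4 dark rings (far lane) and 2 pale, clip at (210,310) handles far side. The red rod (300,412) and pink rod (577,425) lying on the counter are look-alikes; the two petrol-handled beech rods in the stand are the ones meant.

```bash
python3 - <<'E'
from h import *
np.set_printoptions(precision=4,suppress=True)
d=np.load('top0.npz'); I,D=d['I'],d['D']; k=cal('top'); P=cloud('top',D,k)
hsv=cv2.cvtColor(I,cv2.COLOR_RGB2HSV)
def box(a,r0,r1,c0,c1):
    m=np.zeros(D.shape,bool); m[int(r0/1.4):int(r1/1.4),int(c0/1.4):int(c1/1.4)]=1; return a&m
Z=P[...,2]
def line(m,name):
    p=P[m]; c=np.median(p,0); q=p[:,:2]-p[:,:2].mean(0); u=np.linalg.svd(q,full_matrices=0)[2][0]; u*=np.sign(u[1])
    s=q@u; print(name,len(p),'mean',p.mean(0),'dir',u,'ang from +y deg',np.degrees(np.arctan2(-u[0],u[1])),'ext',s.min(),s.max(),'zmax',np.percentile(p[:,2],95)); 
for nm,b in [('rod_far',(250,290,525,660)),('rod_near',(295,330,525,665))]:
    line(box((Z>.066)&(Z<.09),*b)&((hsv[...,0]<90)),nm+' shaft')
    line(box((Z>.06)&(Z<.1)&(hsv[...,0]>85)&(hsv[...,0]<115)&(hsv[...,1]>100),*b),nm+' handle')
for nm,b in [('L',(240,350,505,540)),('R',(235,345,585,625))]:
    line(box((Z>.083)&(Z<.1),*b),'cheek '+nm)
m=box((Z>.02)&(Z<.045),225,330,250,350); p=(P[m][:,:2]*1000).astype(np.float32); print('tray rect',cv2.minAreaRect(p))
for nm,b in [('dark',(228,280,268,342)),('pale',(270,325,255,325))]:
    mm=box((Z>.066)&(Z<.085),*b); n,L,S,C=cv2.connectedComponentsWithStats(mm.astype(np.uint8))
    for i in range(1,n):
        if S[i,4]>8: print(nm,S[i,4],P[L==i].mean(0))
for nm,l in [('clip',0.03),('clip_grip',.03)]:
    r=imaging.mark_of('top',nm)[0]['point']; print(nm,at_z('top',*r,0 if nm=='clip' else .015))
for nm in ['candle_rose','candle_green','candle_navy']:
    for x in imaging.mark_of('top',nm)[:1]: print(nm,at_z('top',*x['point'],0))
E
```

```text
rod_far shaft 594 mean [ 0.5265 -0.2841  0.0778] dir [-0.0689  0.9976] ang from +y deg 3.9524914568736613 ext -0.13109478342491446 0.09301268800631107 zmax 0.08758828240675082
rod_far handle 143 mean [ 0.5343 -0.3811  0.0805] dir [-0.0915  0.9958] ang from +y deg 5.249257115568839 ext -0.03105296641365869 0.027933059541524474 zmax 0.08346442696283966
rod_near shaft 624 mean [ 0.4474 -0.2833  0.0775] dir [-0.0391  0.9992] ang from +y deg 2.243226953633007 ext -0.13529132737851074 0.0938964898728022 zmax 0.08599073328991542
rod_near handle 140 mean [ 0.4508 -0.3871  0.0804] dir [-0.0855  0.9963] ang from +y deg 4.902331480250018 ext -0.02961064485139587 0.029255098009486585 zmax 0.08378696275666465
cheek L 139 mean [ 0.48   -0.1979  0.0886] dir [0.9974 0.072 ] ang from +y deg -85.87065344220451 ext -0.0839944990777563 0.08566768089216774 zmax 0.09247439601266624
cheek R 156 mean [ 0.4921 -0.342   0.0883] dir [0.9976 0.0698] ang from +y deg -85.99705404257716 ext -0.08459078541311206 0.08373552819146265 zmax 0.09250472135040033
tray rect ((522.5527954101562, 211.18890380859375), (142.8599090576172, 164.88287353515625), 82.86295318603516)
dark 168 [0.5669 0.2486 0.0731]
dark 161 [0.5621 0.2188 0.0737]
dark 163 [0.5585 0.1914 0.0734]
dark 161 [0.5563 0.1612 0.0734]
dark 9 [0.5093 0.2551 0.0676]
pale 174 [0.4869 0.2585 0.0732]
pale 171 [0.4814 0.1999 0.0733]
clip [0.4529 0.3784 0.    ]
clip_grip [0.493  0.3726 0.015 ]
candle_rose [0.7135 0.1455 0.    ]
candle_green [0.6885 0.2678 0.    ]
candle_navy [ 0.7344 -0.0486  0.    ]
```

```bash
cat > plan.py <<'E'
from h import *
def go(x,y,z,yaw):
    "target TCP and yaw (deg) of tool z; shifts in tool axes AFTER the twist"
    s=telemetry.state(); R=s['ee_rot']; cy=np.degrees(np.arctan2(R[1,2],R[0,2])); tw=(cy-yaw+180)%360-180
    a=np.radians(yaw); Z=np.array([np.cos(a),np.sin(a),0]); Y=np.array([0,0,-1.]); X=np.cross(Y,Z); d=np.array([x,y,z])-s['tcp_pos']
    print('t %.1f tcp'%s['t'],s['tcp_pos'].round(4),'yaw %.1f'%cy,'-> twist %.1f'%tw,'xyz mm',(1000*np.array([d@X,d@Y,d@Z])).round(1),'F',s['force'].round(1),'w %.4f'%s['width'],'j',s['joints'].round(2))
E
python3 -m creep '[[0,0,0,9.5,1],[0,0,0,9.5,1],[0,0,0,9.5,1],[0,0,0,9.5,1],[0,0,0,9.5,1],[0,0,0,9.5,1],[0,0,0,9.6,1]]'
python3 -m creep '[[45,0,15,0,1],[45,0,15,0,1],[45,0,15,0,1],[45,0,15,0,1],[45,0,15,0,1],[45,0,15,0,1],[45,0,15,0,1],[45,0,15,0,1],[45,0,15,0,1],[45,0,15,0,1]]' >/dev/null
python3 -m creep '[[45,0,15,0,1],[45,0,15,0,1],[45,0,15,0,1],[45,0,15,0,1],[45,0,15,0,1],[45,0,15,0,1],[45,0,15,0,1],[45,0,15,0,1],[45,0,15,0,1],[45,0,15,0,1]]' >/dev/null
python3 -c "
from plan import *
go(.536,-.381,.18,4.1)"
```

```text
t: 1.82
tcp_pos: [0.173, 0.4957, 0.2313]
ee_rot: [[0.067, -0.0, 0.998], [-0.998, -0.0, 0.067], [0.0, -1.0, -0.0]]
force: [-0.2, -0.0, -0.1]
width: 0.0856
t 4.3 tcp [ 0.538  -0.3817  0.2312] yaw 4.2 -> twist 0.1 xyz mm [-0.8 51.2 -2. ] F [ 0.3 -0.6  0.9] w 0.0851 j [-0.72  0.42  0.54  1.69  0.    0.78]
```

```bash
python3 -m creep '[[-1,30,-2,0,1],[0,21,0,0,1],[0,0,0,0,1]]' >/dev/null
python3 - <<'E'
from plan import *
go(.536,-.381,.053,4.1)
I,D,k=grab('wrist','w1.png',1.4)
P=cloud('wrist',D,k); hsv=cv2.cvtColor(I,cv2.COLOR_RGB2HSV)
m=(hsv[...,0]>85)&(hsv[...,0]<115)&(hsv[...,1]>100)&(P[...,2]>.06)&(P[...,2]<.1)
n,L,S,C=cv2.connectedComponentsWithStats(m.astype(np.uint8))
for i in range(1,n):
    if S[i,4]>60:
        p=P[L==i]; print(S[i],p.mean(0).round(4),p.min(0).round(3),p.max(0).round(3))
E
```

```text
t 4.7 tcp [ 0.5343 -0.3785  0.1773] yaw 4.1 -> twist 0.0 xyz mm [  2.6 124.3   1.5] F [-0.3 -0.3 -0. ] w 0.0851 j [-0.72  0.4   0.4   1.58 -0.    0.78]
[ 162  174   25   75 1470] [ 0.4544 -0.3857  0.0801] [ 0.444 -0.417  0.071] [ 0.463 -0.357  0.082]
[ 267  175   21   76 1150] [ 0.5364 -0.386   0.0806] [ 0.527 -0.412  0.078] [ 0.545 -0.351  0.083]
```

View pics/w1.png

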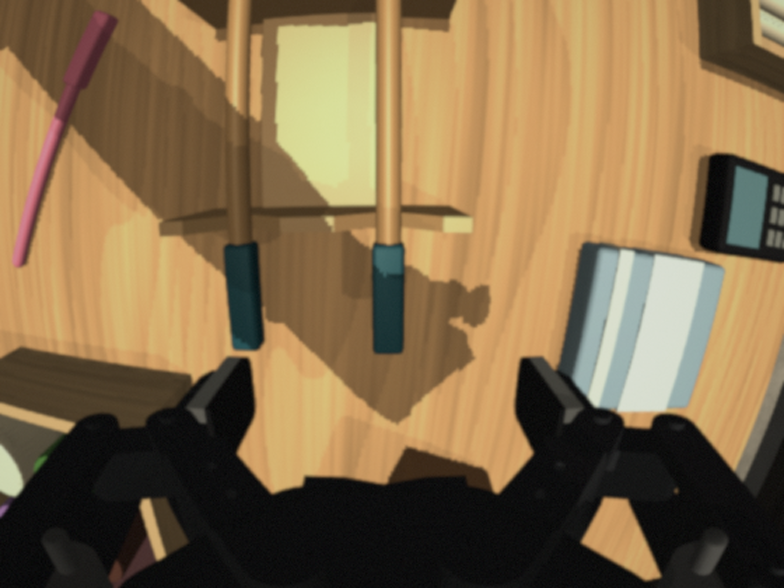

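Wrist view: far rod's petrol handle at px (388,300), near one at (243,297), midway between my open fingers; both beech rods in the stand, the pink look-alike far at left.

```bash
python3 -m creep '[[4,30,2,0,1],[0,30,0,0,1],[0,30,0,0,1],[0,20,0,0,1],[0,13,0,0,1],[0,0,0,0,1]]' >/dev/null
python3 -c "
from plan import *
go(.5365,-.383,.054,4.1)"
python3 -m creep '[[0,0,0,0,0],[0,0,0,0,0],[0,0,0,0,0],[0,0,0,0,0],[0,0,0,0,0],[0,0,0,0,0],[0,0,0,0,0],[0,0,0,0,0]]'
```

```text
t 5.5 tcp [ 0.5376 -0.383   0.0574] yaw 4.2 -> twist 0.1 xyz mm [-0.   3.4 -1.1] F [ 0.1 -0.3  0.4] w 0.0855 j [-0.72  0.43  0.2   1.34 -0.    0.78]
t: 6.5
tcp_pos: [0.5373, -0.3835, 0.0577]
ee_rot: [[0.072, -0.001, 0.997], [-0.997, -0.001, 0.072], [0.001, -1.0, -0.001]]
force: [-3.9, -0.5, 4.5]
width: 0.0169
```

```bash
python3 -m creep '[[0,-10,0,0,0],[0,-20,0,0,0],[0,-30,0,0,0],[0,-40,0,0,0],[0,0,0,5.5,0],[0,0,0,5.6,0],[0,0,0,0,0]]' >/dev/null
python3 -c "
from plan import *
go(.5263,-.0865,.13,-7)"
```

```text
t 7.4 tcp [ 0.5386 -0.3828  0.1573] yaw -6.9 -> twist 0.1 xyz mm [-292.6   27.3  -48.3] F [ 0.5  0.3 -0.9] w 0.0169 j [-0.72  0.4   0.37  1.54  0.    0.97]
```

```bash
python3 -m creep '[[-20,0,-6,0,0],[-40,0,-6,0,0],[-40,0,-6,0,0],[-40,0,-6,0,0],[-40,0,-6,0,0],[-40,0,-6,0,0],[-40,10,-6,0,0],[-33,17,-6,0,0],[0,0,0,0,0],[0,0,0,0,0]]' >/dev/null
cat > rod.py <<'E'
from plan import *
def shaft(yaw,gx,gz):
    "top-camera fit of the held rod: gx=rod x of grip"
    I,D,k=grab('top'); P=cloud('top',D,k); s=telemetry.state(); p0=s['tcp_pos']; a=np.radians(yaw); ey=np.array([-np.sin(a),np.cos(a),0]); ex=np.array([np.cos(a),np.sin(a),0])
    q=P-p0; u=q@ey; v=q@ex; w=P[...,2]
    m=(u>.05)&(u<.23)&(abs(v)<.025)&(abs(w-p0[2]-gz)<.03)
    A=np.c_[u[m],np.ones(m.sum())]
    cv=np.polyfit(u[m],v[m],1); cw=np.polyfit(u[m],w[m],1)
    print('n',m.sum(),'lateral slope deg %.2f at tip %.1f mm'%(np.degrees(np.arctan(cv[0])),1000*np.polyval(cv,.2)),'pitch deg %.2f ztop near %.4f tip %.4f'%(np.degrees(np.arctan(cw[0])),np.polyval(cw,.05),np.polyval(cw,.2)),'u max %.4f'%u[m].max())
E
python3 -c "
from rod import *
go(.5263,-.0865,.13,-7)
shaft(-7,-.115,.0143+.007)
shaft(-7,-.115,.0143+.007)"
```

```text
t 8.6 tcp [ 0.5258 -0.0867  0.1305] yaw -6.9 -> twist 0.1 xyz mm [-0.2  0.5  0.4] F [-0.4  0.6 -0.5] w 0.0169 j [-0.29  0.07 -0.08  1.42 -0.    1.4 ]
n 401 lateral slope deg -0.76 at tip -4.0 mm pitch deg 0.98 ztop near 0.1497 tip 0.1523 u max 0.2011
n 400 lateral slope deg -0.71 at tip -3.6 mm pitch deg 0.71 ztop near 0.1503 tip 0.1522 u max 0.2016
```

```bash
python3 -m creep '[[0,30,1,0.7,0],[0,30,0,0,0],[0,25,0,0,0],[0,15,0,0,0],[0,0,0,0,0],[0,0,0,0,0]]' >/dev/null
python3 -c "
from rod import *
go(.5263,-.0865,.03,-7)
shaft(-7,-.115,.0143+.007)
go(.5483,.0922,.03,-7)"
```

```text
t 9.5 tcp [ 0.5275 -0.0872  0.0316] yaw -7.7 -> twist -0.7 xyz mm [-0.6  1.6 -1.3] F [ 0.5  0.5 -0.3] w 0.0169 j [-0.29  0.12 -0.22  1.22  0.    1.42]
n 351 lateral slope deg 0.38 at tip -0.6 mm pitch deg -4.17 ztop near 0.0561 tip 0.0452 u max 0.2296
t 9.5 tcp [ 0.5278 -0.0872  0.0319] yaw -7.7 -> twist -0.7 xyz mm [-180.6    1.9   -1.5] F [-0.8 -0.8  0.3] w 0.0167 j [-0.29  0.12 -0.22  1.22  0.    1.42]
```

```bash
python3 -m creep '[[-15,0,0,0,0],[-15,0,-1,0,0],[-15,0,0,0,0],[-15,0,0,0,0],[-10,0,0,0,0]]' 
python3 -m creep '[[-10,0,0,0,0],[-10,0,0,0,0],[-10,0,-1,0,0],[-10,0,0,0,0],[-10,0,0,0,0],[0,0,0,0,0]]' 
python3 -m creep '[[-10,0,0,0,0],[-10,0,0,0,0],[-10,0,0,0,0],[-10,0,0,0,0],[-10,0,0,0,0],[-10,0,0,0,0],[0,0,0,0,0]]'
python3 -c "
from rod import *
go(.5483,.0922,.03,-7)
I,D,k=grab('top','t1.png',2.5,(130,260,160,440))"
```

```text
t: 10.15
tcp_pos: [0.5348, -0.0157, 0.0302]
ee_rot: [[-0.132, -0.0, 0.991], [-0.991, 0.0, -0.132], [-0.0, -1.0, -0.0]]
force: [-0.6, 0.5, -0.1]
width: 0.017
t: 10.9
tcp_pos: [0.5405, 0.0332, 0.0303]
ee_rot: [[-0.132, 0.0, 0.991], [-0.991, -0.0, -0.132], [0.0, -1.0, 0.0]]
force: [-0.2, -0.1, -0.4]
width: 0.0169
t: 11.78
tcp_pos: [0.5485, 0.0928, 0.0303]
ee_rot: [[-0.132, 0.0, 0.991], [-0.991, -0.0, -0.132], [0.0, -1.0, 0.0]]
force: [-0.5, -0.1, -0.8]
width: 0.0168
t 11.8 tcp [0.5485 0.0928 0.0303] yaw -7.6 -> twist -0.6 xyz mm [ 0.6  0.3 -0.1] F [-0.5 -0.1 -0.8] w 0.0168 j [ 0.05  0.18 -0.16  1.23 -0.    1.75]
```

View pics/t1.png

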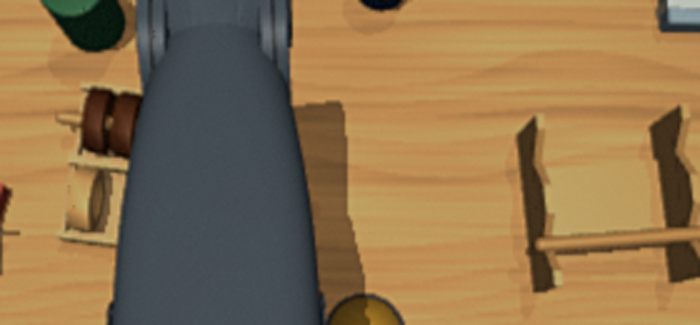

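Crop: rod tip sticks out past the last dark ring at (70,118); threading free of force. Lift.

```bash
python3 -m creep '[[0,-6,0,0,0],[0,-6,0,0,0],[0,-6,0,0,0],[0,-10,0,0,0],[0,-12,0,0,0],[0,-15,0,0,0],[0,-18,0,0,0],[0,-20,0,0,0],[0,-20,0,0,0],[0,-20,0,0,0]]' 
python3 -m creep '[[0,-12,0,0,0],[0,0,0,0,0],[0,0,0,0,0]]' 
python3 -c "
from rod import *
I,D,k=grab('scene','s1.png',2.5,(90,270,230,500))
shaft(-7,-.115,.0143+.007)
go(.5373,-.3835,.175,4.1)"
```

```text
t: 13.08
tcp_pos: [0.5487, 0.092, 0.1652]
ee_rot: [[-0.133, 0.001, 0.991], [-0.991, 0.0, -0.133], [-0.0, -1.0, 0.001]]
force: [0.2, 0.1, -1.5]
width: 0.017
t: 13.45
tcp_pos: [0.548, 0.092, 0.1746]
ee_rot: [[-0.133, -0.001, 0.991], [-0.991, -0.0, -0.133], [0.0, -1.0, -0.001]]
force: [-0.1, -1.0, -2.4]
width: 0.0167
n 454 lateral slope deg 0.78 at tip -1.3 mm pitch deg -6.94 ztop near 0.2142 tip 0.1959 u max 0.2022
t 13.6 tcp [0.5477 0.092  0.1741] yaw -7.6 -> twist -11.7 xyz mm [473.5  -0.9 -44.4] F [ 0.5 -0.5 -1.7] w 0.0169 j [ 0.05  0.12  0.07  1.52 -0.    1.75]
```

View pics/s1.png

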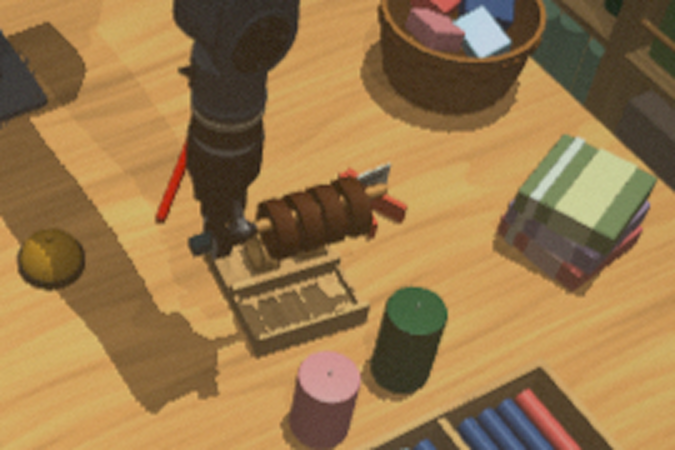

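Scene crop: all four dark rings hang on the rod (260–370, 215), lane empty. Check the sag before moving.

```bash
cat >> rod.py <<'E'
def sag(yaw,lo,hi,cam='scene'):
    "slope of ring tops & shaft tip along rod in tool frame"
    I,D,k=grab(cam); P=cloud(cam,D,k); p0=telemetry.state()['tcp_pos']; a=np.radians(yaw); ey=np.array([-np.sin(a),np.cos(a),0]); ex=np.array([np.cos(a),np.sin(a),0])
    q=P-p0; u=q@ey; v=q@ex; w=q[...,2]
    m=(abs(v)<.045)&(w>-.06)&(w<.07)&(u>-.04)&(u<.24)
    for a0 in np.arange(-.04,.23,.01):
        mm=m&(u>=a0)&(u<a0+.01)
        if mm.sum()>4: print('%.0f'%(1000*a0+5),mm.sum(),'top %.1f'%(1000*np.percentile(w[mm],97)),'v %.1f'%(1000*v[mm&(w>np.percentile(w[mm],85))].mean()),end=' | ')
    print()
E
python3 -c "
from rod import *
sag(-7.6,0,0)"
```

```text
-35 15 top 25.6 v 4.4 | -25 32 top 25.5 v 3.6 | -15 113 top 68.4 v 8.5 | -5 61 top 68.2 v 18.9 | 5 20 top 69.6 v 19.3 | 45 11 top 21.5 v 2.8 | 55 89 top 33.1 v 1.4 | 65 132 top 35.5 v -0.6 | 75 89 top 36.0 v 2.1 | 85 55 top 33.6 v -1.7 | 95 113 top 34.6 v 0.2 | 105 83 top 35.9 v -0.9 | 115 80 top 36.9 v 5.0 | 125 90 top 36.2 v 0.2 | 135 70 top 36.5 v 1.1 | 145 83 top 35.2 v -1.2 | 155 94 top 36.0 v -1.7 | 165 79 top 36.2 v 3.3 | 175 8 top 24.6 v 1.2 | 185 16 top 25.8 v -1.3 | 195 17 top 23.9 v -0.7 |
```

```bash
python3 -m creep '[[0,0,0,-2,0],[0,0,0,-3,0],[0,0,0,-3,0],[0,0,0,-2.5,0],[0,0,0,-1.2,0],[8,0,-1,0,0],[16,0,-2,0,0],[24,0,-2,0,0],[32,0,-3,0,0],[40,0,-4,0,0]]' >/dev/null
python3 -m creep '[[40,0,-4,0,0],[40,0,-4,0,0],[40,0,-4,0,0],[40,0,-4,0,0],[40,0,-4,0,0],[40,0,-4,0,0],[36,0,-3,0,0],[28,0,-3,0,0],[20,0,-2,0,0],[14,0,0,0,0]]' >/dev/null
python3 -m creep '[[8,0,0,0,0],[4,0,0,0,0],[0,0,0,0,0],[0,0,0,0,0]]' >/dev/null
python3 -c "
from rod import *
go(.5372,-.3815,.0577,4.1)
sag(4.1,0,0)"
```

```text
t 16.6 tcp [ 0.538  -0.3792  0.1754] yaw 4.1 -> twist 0.0 xyz mm [  2.2 117.7  -1. ] F [-0.  -0.2 -1. ] w 0.0171 j [-0.72  0.4   0.4   1.57  0.    0.78]
-35 7 top 23.2 v -2.9 | -25 41 top 24.6 v 1.8 | -15 50 top 67.2 v 20.7 | -5 30 top 69.6 v 20.2 | 5 23 top 67.9 v 19.2 | 15 22 top 69.2 v 20.4 | 25 39 top 25.8 v 5.2 | 35 26 top 23.7 v 1.7 | 45 24 top 23.0 v 0.7 | 55 59 top 31.4 v 1.2 | 65 123 top 35.0 v 2.2 | 75 113 top 35.9 v 4.1 | 85 69 top 32.6 v 1.4 | 95 126 top 35.4 v -0.8 | 105 110 top 36.0 v 0.6 | 115 93 top 36.1 v 3.0 | 125 114 top 36.6 v -0.4 | 135 90 top 36.2 v 1.6 | 145 97 top 34.2 v 3.5 | 155 113 top 36.8 v 0.9 | 165 93 top 36.3 v -2.9 | 175 16 top 24.2 v 0.7 | 185 22 top 25.5 v -0.4 | 195 19 top 23.8 v -0.1 |
```

```bash
python3 -m creep '[[1,10,-1,0,0],[1,20,0,0,0],[0,20,0,0,0],[0,20,0,0,0],[0,15,0,0,0],[0,10,0,0,0],[0,8,0,0,0],[0,5,0,0,0],[0,4,0,0,0],[0,2,0,0,0]]' 
python3 -m creep '[[0,3,0,0,0],[0,0,0,0,0],[0,0,0,0,0]]'
```

```text
t: 17.9
tcp_pos: [0.5371, -0.3821, 0.0615]
ee_rot: [[0.071, 0.0, 0.997], [-0.997, -0.0, 0.071], [0.0, -1.0, 0.0]]
force: [0.1, 0.0, -1.6]
width: 0.0169
t: 18.27
tcp_pos: [0.537, -0.3821, 0.0584]
ee_rot: [[0.071, 0.0, 0.997], [-0.997, -0.0, 0.071], [0.0, -1.0, 0.0]]
force: [-0.2, -0.4, -1.4]
width: 0.0169
```

```bash
python3 -m creep '[[0,1,0,0,0],[0,0,0,0,0]]' 
python3 -m creep '[[0,0,0,0,0.2],[0,0,0,0,0.4],[0,0,0,0,0.7],[0,0,0,0,0.7],[0,0,0,0,0.7],[0,-15,0,0,0.7],[0,-30,0,0,0.7],[0,-35,0,0,0.7],[0,-30,0,0,1],[0,0,0,0,1]]'
python3 -c "
from rod import *
go(.4535,-.3865,.054,4.1)
I,D,k=grab('wrist','w2.png',1.3)
P=cloud('wrist',D,k); hsv=cv2.cvtColor(I,cv2.COLOR_RGB2HSV)
m=(hsv[...,0]>85)&(hsv[...,0]<115)&(hsv[...,1]>100)&(P[...,2]>.06)&(P[...,2]<.1)
n,L,S,C=cv2.connectedComponentsWithStats(m.astype(np.uint8))
for i in range(1,n):
    if S[i,4]>60:
        p=P[L==i]; print(S[i],p.mean(0).round(4),p.min(0).round(3),p.max(0).round(3))
"
```

```text
t: 18.52
tcp_pos: [0.5371, -0.3821, 0.0581]
ee_rot: [[0.071, 0.001, 0.997], [-0.997, -0.0, 0.071], [0.0, -1.0, 0.0]]
force: [-0.9, 1.3, 2.0]
width: 0.0168
t: 19.77
tcp_pos: [0.5389, -0.3837, 0.1728]
ee_rot: [[0.071, 0.007, 0.997], [-0.997, -0.006, 0.071], [0.006, -1.0, 0.006]]
force: [-1.4, 0.3, 0.1]
width: 0.0853
t 19.8 tcp [ 0.5389 -0.3837  0.1728] yaw 4.1 -> twist -0.0 xyz mm [ -3.3 118.8 -85.3] F [-1.4  0.3  0.1] w 0.0853 j [-0.72  0.4   0.39  1.56  0.    0.78]
[ 260  165   21   79 1100] [ 0.5361 -0.3867  0.0805] [ 0.527 -0.411  0.078] [ 0.545 -0.349  0.082]
[ 152  168   27   76 1552] [ 0.4545 -0.386   0.0799] [ 0.444 -0.417  0.07 ] [ 0.463 -0.356  0.083]
```

View pics/w2.png

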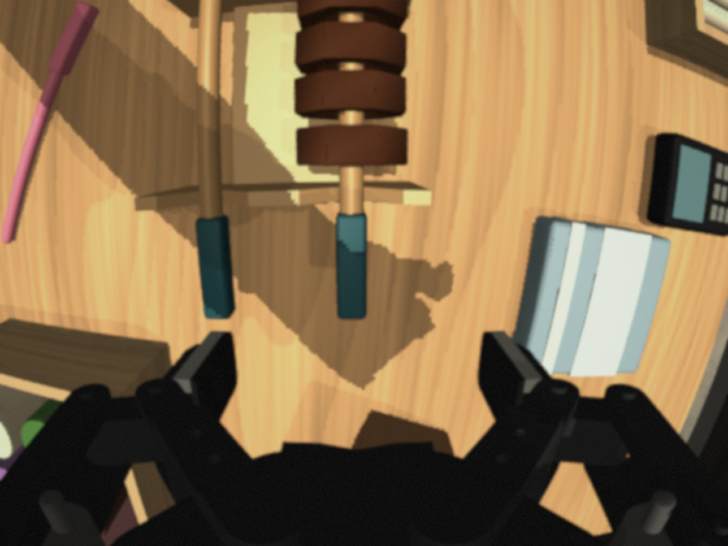

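Dark row hangs on the far rod between the cheeks (rings (350,60–145), all inside right cheek at row 195). Next the near rod, handle (214,268).

```bash
python3 -m creep '[[-3,0,-25,0,0.8],[0,0,-40,0,0.8],[0,10,-20,0,0.8],[0,25,0,0,0.8],[0,25,0,0,0.8],[0,25,0,0,0.8],[0,18,0,0,0.8],[0,10,0,0,0.8],[0,0,0,0,0.8]]' >/dev/null
python3 -c "
from plan import *
go(.4545,-.3865,.0575,4.1)"
python3 -m creep '[[0,3,0,0,0.4],[0,0,0,0,0],[0,0,0,0,0],[0,0,0,0,0],[0,0,0,0,0],[0,0,0,0,0],[0,0,0,0,0],[0,0,0,0,0]]'
```

```text
t 20.9 tcp [ 0.4515 -0.3845  0.0533] yaw 4.1 -> twist -0.0 xyz mm [ 2.2 -4.2  2.9] F [ 0.6 -0.6  0.3] w 0.0684 j [-0.82  0.26 -0.02  1.29 -0.    0.68]
t: 21.95
tcp_pos: [0.4522, -0.3854, 0.0519]
ee_rot: [[0.071, 0.001, 0.997], [-0.997, -0.001, 0.071], [0.001, -1.0, 0.0]]
force: [-1.7, 0.4, 4.8]
width: 0.017
```

```bash
python3 -m creep '[[0,-10,0,0,0],[0,-20,0,0,0],[0,-35,0,0,0],[0,-35,0,0,0],[0,0,0,5.5,0],[0,0,0,6,0],[0,0,0,0,0]]' >/dev/null
python3 -c "
from plan import *
go(.4472,-.0747,.13,-7.5)"
```

```text
t 22.8 tcp [ 0.4519 -0.3846  0.1508] yaw -7.4 -> twist 0.1 xyz mm [-306.6   20.8  -45.1] F [-0.2 -0.2 -1.2] w 0.0172 j [-0.82  0.22  0.13  1.48  0.    0.88]
```

```bash
python3 -m creep '[[-20,0,-5,0,0],[-40,0,-6,0,0],[-40,0,-6,0,0],[-40,0,-6,0,0],[-40,0,-6,0,0],[-40,0,-6,0,0],[-40,8,-5,0,0],[-30,10,-5,0,0],[-17,3,0,0,0],[0,0,0,0,0]]' >/dev/null
python3 -m creep '[[0,0,0,0,0]]' >/dev/null
python3 -c "
from rod import *
go(.4472,-.0747,.026,-7)
shaft(-7,-.113,.027)
shaft(-7,-.113,.027)"
```

```text
t 24.2 tcp [ 0.4475 -0.0756  0.1307] yaw -7.5 -> twist -0.5 xyz mm [ -0.9 104.7  -0.4] F [0.8 0.2 0.6] w 0.0174 j [-0.31 -0.14 -0.28  1.43 -0.    1.39]
n 403 lateral slope deg 0.27 at tip 0.5 mm pitch deg 0.01 ztop near 0.1553 tip 0.1553 u max 0.1983
n 405 lateral slope deg 0.29 at tip 0.7 mm pitch deg -0.15 ztop near 0.1555 tip 0.1551 u max 0.1982
```

```bash
python3 -m creep '[[0,30,0,0,0],[0,30,0,0,0],[0,25,0,0,0],[0,15,0,0,0],[0,4,0,0,0],[0,0,0,0,0],[-15,0,0,0,0],[-15,0,-1,0,0],[-15,0,0,0,0],[-12,0,0,0,0]]' 
python3 -m creep '[[-10,0,0,0,0],[-10,0,0,0,0],[-10,0,-1,0,0],[-10,0,0,0,0],[-10,0,0,0,0],[-10,0,0,0,0],[0,0,0,0,0]]' 
python3 -m creep '[[-10,0,0,0,0],[-10,0,0,0,0],[-10,0,0,0,0],[-10,0,0,0,0],[-10,0,0,0,0],[-10,0,0,0,0],[-10,0,0,0,0],[0,0,0,0,0]]'
python3 -c "
from rod import *
go(.4701,.1119,.026,-7)"
```

```text
t: 25.55
tcp_pos: [0.4536, -0.0167, 0.0265]
ee_rot: [[-0.128, 0.0, 0.992], [-0.992, 0.0, -0.128], [-0.0, -1.0, 0.0]]
force: [-0.4, 0.7, -0.9]
width: 0.0166
t: 26.42
tcp_pos: [0.4603, 0.0421, 0.0263]
ee_rot: [[-0.128, -0.0, 0.992], [-0.992, -0.0, -0.128], [0.0, -1.0, 0.0]]
force: [-0.0, 0.3, -0.5]
width: 0.0171
t: 27.42
tcp_pos: [0.4694, 0.1116, 0.0263]
ee_rot: [[-0.128, 0.0, 0.992], [-0.992, -0.0, -0.128], [0.0, -1.0, 0.0]]
force: [-0.1, -0.3, -0.8]
width: 0.0172
t 27.4 tcp [0.4694 0.1116 0.0263] yaw -7.4 -> twist -0.4 xyz mm [-0.4  0.3  0.7] F [-0.1 -0.3 -0.8] w 0.0172 j [ 0.09 -0.   -0.37  1.21 -0.    1.79]
```

```bash
python3 -m creep '[[0,-6,0,0,0],[0,-6,0,0,0],[0,-6,0,0,0],[0,-10,0,0,0],[0,-12,0,0,0],[0,-15,0,0,0],[0,-18,0,0,0],[0,-20,0,0,0],[0,-20,0,0,0],[0,-20,0,0,0]]' >/dev/null
python3 -m creep '[[0,-15,0,0,0],[0,0,0,0,0],[0,0,0,0,0]]' 
python3 -c "
from rod import *
go(.4522,-.3854,.175,4.1)
sag(-7.4,0,0)
I,D,k=grab('scene','s2.png',2.2,(90,330,110,470))"
```

```text
t: 29.05
tcp_pos: [0.469, 0.1109, 0.1737]
ee_rot: [[-0.129, -0.001, 0.992], [-0.992, -0.0, -0.129], [0.0, -1.0, -0.001]]
force: [0.5, -0.6, -0.9]
width: 0.017
t 29.1 tcp [0.469  0.1109 0.1737] yaw -7.4 -> twist -11.5 xyz mm [493.8  -1.3 -52.2] F [ 0.5 -0.6 -0.9] w 0.0170 j [ 0.09 -0.07 -0.13  1.51 -0.    1.79]
-35 25 top 31.4 v 5.7 | -25 28 top 31.5 v 3.0 | -15 110 top 69.0 v 6.1 | -5 46 top 69.0 v 20.9 | 5 21 top 68.6 v 18.3 | 45 17 top 28.1 v 3.2 | 55 17 top 28.1 v 1.8 | 65 17 top 27.7 v 0.4 | 75 89 top 41.1 v 1.5 | 85 122 top 41.0 v 2.6 | 95 87 top 41.6 v 2.5 | 105 7 top 31.1 v 18.2 | 115 16 top 29.1 v 1.6 | 125 17 top 30.2 v 2.6 | 135 110 top 37.8 v 4.1 | 145 111 top 40.4 v 3.3 | 155 76 top 41.3 v 3.1 | 165 5 top 30.5 v 15.2 | 175 20 top 29.2 v 2.7 | 185 13 top 28.8 v 2.2 | 195 10 top 25.1 v -2.4 |
```

View pics/s2.png

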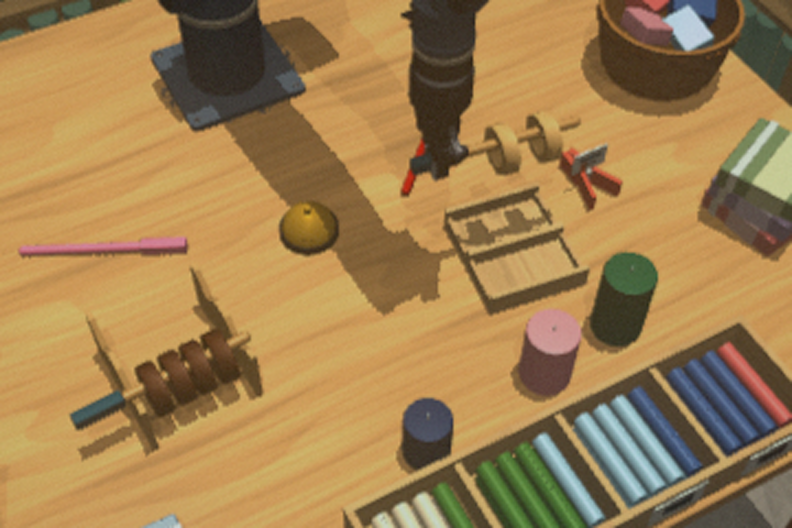

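Two pale rings on the rod (500,148),(543,135), tray empty, dark row seated at (195,372). Carry back.

```bash
python3 -m creep '[[0,0,0,-2,0],[0,0,0,-3,0],[0,0,0,-3,0],[0,0,0,-2.5,0],[0,0,0,-1,0],[8,0,-1,0,0],[16,0,-2,0,0],[24,0,-3,0,0],[32,0,-3,0,0],[40,0,-4,0,0]]' >/dev/null
python3 -m creep '[[40,0,-4,0,0],[40,0,-4,0,0],[40,0,-5,0,0],[40,0,-5,0,0],[40,0,-5,0,0],[40,0,-5,0,0],[36,0,-4,0,0],[30,0,-3,0,0],[24,0,-3,0,0],[18,0,-1,0,0]]' >/dev/null
python3 -m creep '[[10,0,0,0,0],[8,0,0,0,0],[4,0,0,0,0],[0,0,0,0,0],[0,0,0,0,0]]' >/dev/null
python3 -c "
from rod import *
go(.4522,-.3854,.0519,4.1)
sag(4.1,0,0)"
```

```text
t 32.3 tcp [ 0.4523 -0.381   0.1744] yaw 4.1 -> twist -0.0 xyz mm [  4.4 122.5  -0.4] F [-1.   0.9 -1.5] w 0.0169 j [-0.81  0.22  0.17  1.53  0.    0.69]
-35 22 top 30.7 v 1.7 | -25 40 top 32.8 v 4.0 | -15 49 top 69.2 v 16.5 | -5 30 top 69.5 v 20.0 | 5 22 top 67.3 v 19.7 | 15 19 top 68.9 v 20.4 | 25 33 top 30.6 v 4.4 | 35 22 top 27.9 v 4.1 | 45 22 top 30.5 v 1.6 | 55 23 top 28.7 v 3.5 | 65 23 top 28.9 v 2.5 | 75 60 top 38.8 v -0.0 | 85 118 top 40.7 v 2.4 | 95 105 top 40.6 v 1.1 | 105 24 top 38.1 v 12.5 | 115 20 top 29.4 v 0.5 | 125 22 top 27.2 v 1.7 | 135 77 top 38.6 v 3.3 | 145 116 top 40.8 v 2.7 | 155 93 top 40.9 v 3.5 | 165 17 top 28.7 v 6.0 | 175 21 top 28.8 v 1.0 | 185 19 top 28.9 v 3.5 | 195 13 top 28.2 v 1.4 |
```

```bash
python3 -m creep '[[2,10,0,0,0],[2,20,0,0,0],[0,20,0,0,0],[0,20,0,0,0],[0,15,0,0,0],[0,15,0,0,0],[0,8,0,0,0],[0,5,0,0,0],[0,4,0,0,0],[0,2,0,0,0]]' 
python3 -m creep '[[0,3,0,0,0],[0,1,0,0,0],[0,0,0,0,0]]'
```

```text
t: 33.58
tcp_pos: [0.4526, -0.3858, 0.0556]
ee_rot: [[0.071, 0.001, 0.997], [-0.997, -0.001, 0.071], [0.001, -1.0, 0.001]]
force: [-0.5, 0.5, 0.2]
width: 0.017
t: 33.95
tcp_pos: [0.4525, -0.3859, 0.0524]
ee_rot: [[0.071, 0.0, 0.997], [-0.997, -0.001, 0.071], [0.001, -1.0, 0.0]]
force: [-2.1, 0.1, 3.9]
width: 0.0169
```

```bash
python3 -m creep '[[0,0,0,0,0.2],[0,0,0,0,0.4],[0,0,0,0,0.7],[0,0,0,0,0.7],[0,0,0,0,0.7],[0,-15,0,0,0.7],[0,-30,0,0,0.7],[0,-40,0,0,0.7],[0,-40,0,0,1],[0,-40,0,0,1]]'
python3 -m creep '[[-30,0,0,0,1],[-45,0,0,0,1],[-45,0,0,0,1],[-45,0,0,0,1],[-45,0,0,0,1],[-45,0,0,0,1],[-45,0,0,0,1],[-45,0,0,0,1],[-45,0,0,0,1],[-30,0,0,0,1]]'
python3 - <<'E'
from plan import *
I,D,k=grab('top','t2.png',1.4)
P=cloud('top',D,k); hsv=cv2.cvtColor(I,cv2.COLOR_RGB2HSV)
for nm in ['clip','clip_grip']:
    for x in imaging.mark_of('top',nm)[:2]: print(nm,x['conf'],np.round(x['point']),at_z('top',*x['point'],0 if nm=='clip' else .015).round(4))
m=((hsv[...,0]<8)|(hsv[...,0]>172))&(hsv[...,1]>130)&(P[...,2]>.022)&(P[...,2]<.04)&(P[...,1]>.25)&(P[...,0]>.3)&(P[...,1]<.5)
p=P[m]; print(len(p),p.min(0),p.max(0))
np.save('clip.npy',p)
print(cv2.minAreaRect((p[:,:2]*1000).astype(np.float32)))
E
```

```text
t: 35.2
tcp_pos: [0.4525, -0.3856, 0.2191]
ee_rot: [[0.071, 0.001, 0.997], [-0.997, -0.001, 0.071], [0.001, -1.0, 0.001]]
force: [0.5, -0.6, 0.8]
width: 0.085
t: 36.45
tcp_pos: [0.4226, 0.0352, 0.2179]
ee_rot: [[0.072, 0.002, 0.997], [-0.997, 0.0, 0.072], [0.0, -1.0, 0.002]]
force: [0.2, -0.8, 0.4]
width: 0.0852
clip 0.98 [222. 157.] [0.4595 0.3661 0.    ]
clip_grip 0.65 [208. 153.] [0.4936 0.3726 0.015 ]
clip_grip 0.58 [225. 393.] [ 0.4498 -0.2515  0.015 ]
255 [0.41211982 0.33460659 0.02205123] [0.92943637 0.49895088 0.03976376]
((673.3485107421875, 418.09674072265625), (151.80892944335938, 517.7025146484375), 87.31171417236328)
```

View pics/t2.png

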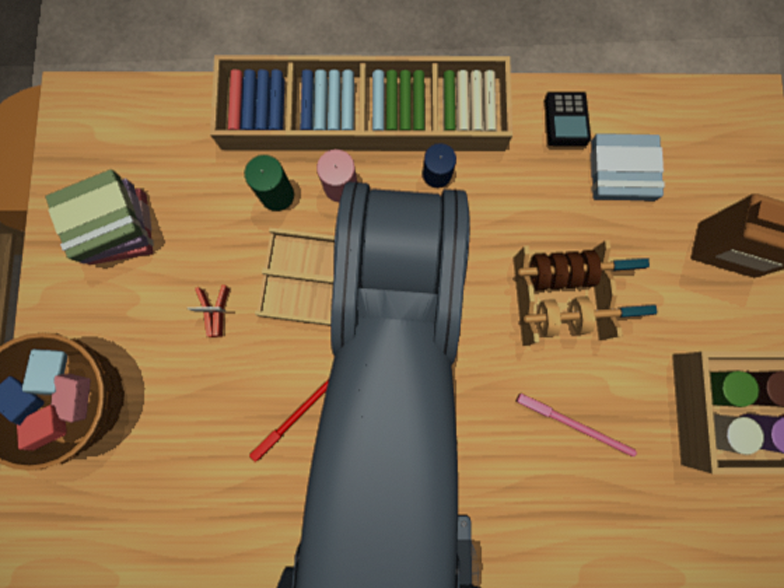

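Top view: both rows hang between cheeks (dark (568,268), pale (565,317)); tray empty; clip unmoved at (210,310). Fit the clip midline, then go look with the wrist camera.

```bash
python3 -m creep '[[0,0,0,-9.6,1],[0,0,0,-9.6,1],[0,0,0,-9.6,1],[0,0,0,-9.6,1],[0,0,0,-9.6,1],[0,0,0,-9.6,1],[0,0,0,-9.6,1],[0,0,0,-9.6,1],[0,0,0,-9.1,1]]' >/dev/null
python3 - <<'E'
from plan import *
p=np.load('clip.npy'); p=p[p[:,0]<.53]
for lo in np.arange(.40,.51,.01):
    q=p[(p[:,0]>=lo)&(p[:,0]<lo+.01)]
    if len(q): print('%.3f'%lo,len(q),q[:,1].min().round(4),q[:,1].max().round(4),q[:,1].mean().round(4))
go(.47,.37,.2,90)
E
```

```text
0.410 28 0.3577 0.3771 0.3682
0.420 29 0.3583 0.3799 0.3676
0.430 35 0.3583 0.384 0.3702
0.440 39 0.3587 0.3841 0.3708
0.450 21 0.3585 0.3843 0.3703
0.460 13 0.3588 0.3907 0.3743
0.470 25 0.3552 0.3936 0.3745
0.480 23 0.3548 0.4 0.3794
0.490 23 0.3504 0.4032 0.377
0.500 6 0.3507 0.3563 0.3537
t 37.7 tcp [0.423 0.032 0.217] yaw 90.2 -> twist 0.2 xyz mm [ 47.  17. 338.] F [-0.9 -0.2 -0. ] w 0.0853 j [-0.08 -0.22 -0.18  1.61 -0.   -0.08]
```

```bash
python3 -m creep '[[7,2,40,0,1],[7,2,40,0,1],[7,2,40,0,1],[7,2,40,0,1],[7,2,40,0,1],[7,2,40,0,1],[7,2,40,0,1],[7,2,40,0,1],[10,1,18,0,1],[0,0,0,0,1]]' >/dev/null
python3 -m creep '[[0,0,0,0,1]]' >/dev/null
python3 - <<'E'
from plan import *
go(.493,.376,.15,97)
I,D,k=grab('wrist','w3.png',1.4)
P=cloud('wrist',D,k); hsv=cv2.cvtColor(I,cv2.COLOR_RGB2HSV)
for nm in ['clip','clip_grip']:
    for x in imaging.mark_of('wrist',nm)[:2]: print(nm,x['conf'],np.round(x['point']),at_z('wrist',*x['point'],0 if nm=='clip' else .015,k).round(4))
m=((hsv[...,0]<8)|(hsv[...,0]>172))&(hsv[...,1]>130)&(P[...,2]>.02)&(P[...,2]<.036)&(P[...,1]>.32)&(P[...,0]>.38)&(P[...,1]<.44)&(P[...,0]<.53)
p=P[m]; print(len(p))
for lo in np.arange(.39,.52,.01):
    q=p[(p[:,0]>=lo)&(p[:,0]<lo+.01)]
    if len(q)>3: print('%.3f'%lo,len(q),np.percentile(q[:,1],2).round(4),np.percentile(q[:,1],98).round(4),q[:,2].max().round(3))
c=P[(P[...,2]>.05)&(P[...,2]<.075)&(abs(P[...,0]-.455)<.03)&(abs(P[...,1]-.372)<.05)]; print('card',len(c),c.mean(0),c.min(0),c.max(0))
E
```

```text
t 39.1 tcp [0.4894 0.37   0.1996] yaw 89.9 -> twist -7.1 xyz mm [ 4.3 49.6  5.5] F [ 0.5  0.2 -0.2] w 0.0853 j [ 0.54  0.28  0.3   1.59 -0.    0.54]
clip 0.68 [214. 137.] [0.5218 0.2104 0.    ]
clip 0.62 [156. 280.] [0.458  0.3763 0.    ]
clip_grip 0.78 [194. 283.] [0.4967 0.3787 0.015 ]
1063
0.410 112 0.3602 0.3793 0.032
0.420 104 0.3601 0.3808 0.032
0.430 83 0.3601 0.384 0.031
0.440 185 0.3601 0.3859 0.032
0.450 74 0.3605 0.387 0.032
0.460 55 0.36 0.391 0.031
0.470 145 0.3579 0.396 0.032
0.480 145 0.3557 0.4011 0.031
0.490 128 0.3533 0.4043 0.032
0.500 32 0.3517 0.3577 0.031
card 399 [0.45612606 0.37442137 0.06481917] [0.45481436 0.34656525 0.05000794] [0.45856639 0.40295961 0.07057827]
```

View pics/w3.png

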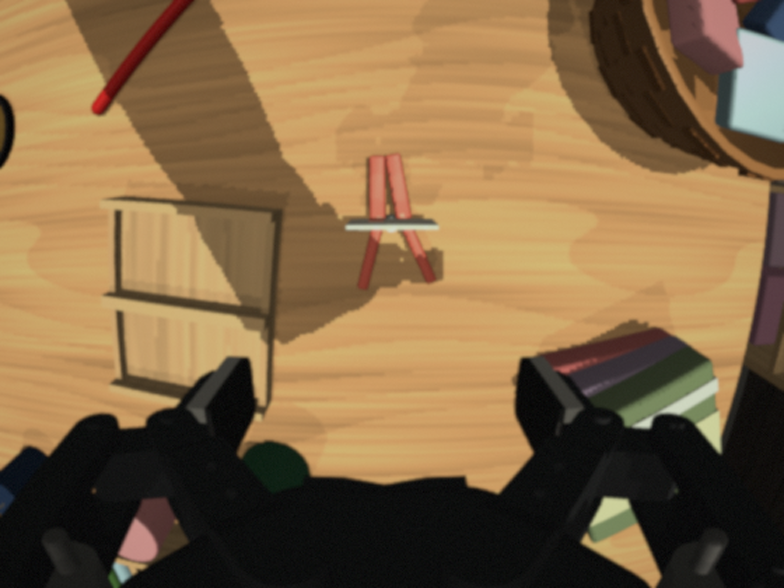

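Wrist view: clip pivot/card at (391,225), handles spread toward my fingers (365,285)/(430,280), jaws away; only clip around.

```bash
python3 -m creep '[[0,0,0,-6.6,1],[0,0,0,0,1]]' >/dev/null
python3 -c "
from plan import *
go(.491,.3785,.005,96.5)"
```

```text
t 39.5 tcp [0.4889 0.3707 0.1997] yaw 96.4 -> twist -0.1 xyz mm [  2.9 194.7   7.5] F [ 0.4 -0.1 -0.4] w 0.0857 j [ 0.54  0.28  0.29  1.59 -0.    0.43]
```

```bash
python3 -m creep '[[3,30,7.5,0,1],[0,40,0,0,1],[0,40,0,0,1],[0,40,0,0,1],[0,25,0,0,1],[0,10,0,0,1],[0,7,0,0,1],[0,0,0,0,1]]'
python3 -m creep '[[0,0,0,0,0.7],[0,0,0,0,0.6],[0,0,0,0,0.5],[0,0,0,0,0.4],[0,0,0,0,0.3],[0,0,0,0,0.2],[0,0,0,0,0],[0,0,0,0,0],[0,0,0,0,0]]'
```

```text
t: 40.5
tcp_pos: [0.4915, 0.3794, 0.008]
ee_rot: [[0.994, 0.001, -0.114], [0.114, 0.001, 0.994], [0.001, -1.0, 0.0]]
force: [0.6, 0.7, -0.0]
width: 0.0851
t: 41.62
tcp_pos: [0.4942, 0.38, 0.012]
ee_rot: [[0.993, 0.007, -0.114], [0.114, 0.002, 0.994], [0.007, -1.0, 0.001]]
force: [0.9, -2.6, 11.1]
width: 0.0234
```

```bash
python3 -m creep '[[0,-6,0,0,0],[0,-8,0,0,0],[0,0,0,0,0],[0,0,0,0,0]]'
python3 - <<'E'
from plan import *
I,D,k=grab('wrist','w4.png',1.2)
P=cloud('wrist',D,k); hsv=cv2.cvtColor(I,cv2.COLOR_RGB2HSV); s=telemetry.state(); R=s['ee_rot']; q=(P-s['tcp_pos'])@R
m=((hsv[...,0]<8)|(hsv[...,0]>172))&(hsv[...,1]>130)&(abs(q[...,2])<.05)&(q[...,0]<0)&(q[...,0]>-.13)&(P[...,2]<.07)
for lo in np.arange(-.10,-.02,.01):
    mm=m&(q[...,0]>=lo)&(q[...,0]<lo+.01)
    if mm.sum()>3: print('x %.0f'%(1000*lo+5),mm.sum(),'z %.1f..%.1f'%tuple(1000*np.percentile(q[mm][:,2],[1,99])),'top',P[mm][:,2].max().round(4))
c=(q[...,0]>-.06)&(q[...,0]<-.02)&(abs(q[...,2])<.04)&(P[...,2]>.055)&(P[...,2]<.1)&(hsv[...,1]<70)
print('card tool x',np.percentile(q[c][:,0],[5,50,95]).round(4),'z',np.percentile(q[c][:,2],[1,99]).round(4),'top',P[c][:,2].max())
E
```

```text
t: 42.12
tcp_pos: [0.4907, 0.379, 0.0208]
ee_rot: [[0.993, -0.001, -0.114], [0.114, -0.0, 0.993], [-0.001, -1.0, -0.0]]
force: [-0.1, -0.2, -1.6]
width: 0.0233
x -85 242 z -25.1..25.0 top 0.0406
x -75 775 z -24.9..24.7 top 0.0414
x -65 851 z -22.0..22.1 top 0.0407
x -55 1036 z -19.3..19.5 top 0.0403
x -45 1081 z -16.5..16.3 top 0.0594
x -35 47 z -4.9..12.8 top 0.04
x -25 735 z -11.7..12.6 top 0.0403
card tool x [-0.0498 -0.0433 -0.0365] z [-0.0263  0.0259] top 0.07965156164803701
```

View pics/w4.png

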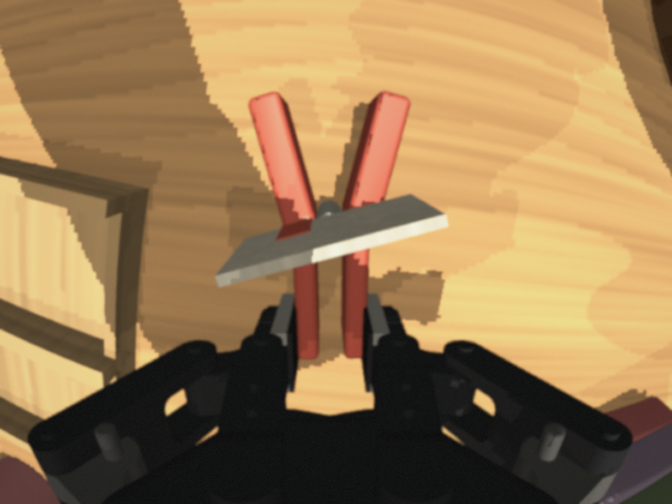

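```bash
python3 - <<'E'
from plan import *
I,D,k=grab('top'); P=cloud('top',D,k)
a=np.radians(4.1); ex=np.array([np.cos(a),np.sin(a),0]); ey=np.array([-np.sin(a),np.cos(a),0])
q=P-np.array([.486,-.270,0]); u=q@ex; v=q@ey; w=P[...,2]
for nm,x0 in [('far',.042),('near',-.042)]:
    m=(abs(u-x0)<.02)&(w>.085)&(w<.1)&(abs(v)<.066)
    b=np.histogram(v[m],np.arange(-.068,.07,.004))
    print(nm,[(int(1000*e+2),int(n)) for e,n in zip(b[1],b[0]) if n])
    m=(abs(u-x0)<.012)&(w>.07)&(abs(v)<.2); print(' rod ext',v[m].min().round(3),v[m].max().round(3))
for s in (1,-1):
    m=(w>.083)&(w<.097)&(abs(v-s*.072)<.02)&(u>.071)&(u<.1); print('cheek',s,m.sum(),'far end',np.percentile(u[m],[98,100]).round(4),'v',np.percentile(v[m],[2,50,98]).round(4))
go(.6655,-.1851,.05,94.1)
E
```

```text
far [(-53, 19), (-49, 22), (-45, 24), (-41, 26), (-37, 27), (-33, 25), (-25, 7), (-21, 23), (-17, 25), (-13, 23), (-9, 19), (-5, 25), (-1, 13), (2, 7), (6, 22), (10, 26), (14, 24), (18, 26), (22, 24), (26, 9), (34, 18), (38, 26), (42, 26), (46, 23), (50, 26), (54, 28)]
 rod ext -0.145 0.086
near [(-33, 7), (-29, 20), (-25, 23), (-21, 26), (-17, 28), (-13, 26), (-9, 12), (26, 11), (30, 26), (34, 23), (38, 27), (42, 26), (46, 26), (50, 7)]
 rod ext -0.147 0.085
cheek 1 22 far end [0.0847 0.0848] v [0.0677 0.0724 0.0758]
cheek -1 25 far end [0.0856 0.0862] v [-0.0757 -0.0713 -0.0675]
t 42.2 tcp [0.4906 0.3789 0.0206] yaw 96.6 -> twist 2.5 xyz mm [ 134.1  -29.4 -575.1] F [ 0.6  1.1 -0.5] w 0.0229 j [ 0.55  0.35  0.02  1.25 -0.    0.44]
```

```bash
python3 -m creep '[[0,-20,0,0,0],[0,-30,0,0,0],[0,-40,0,0,0],[0,-20,0,2.5,0],[3,0,-15,0,0],[7,0,-30,0,0],[10,0,-44,0,0],[10,0,-44,0,0],[10,0,-44,0,0],[10,0,-44,0,0]]' >/dev/null
python3 -m creep '[[10,0,-44,0,0],[10,0,-44,0,0],[10,0,-44,0,0],[10,0,-44,0,0],[10,0,-44,0,0],[10,0,-44,0,0],[10,0,-40,0,0],[10,0,-25,0,0],[7,0,-20,0,0],[7,0,-5,0,0]]' >/dev/null
python3 -m creep '[[0,0,0,0,0],[0,0,0,0,0]]' >/dev/null
cat > w.py <<'E'
from plan import *
def look(name=None):
    s=telemetry.state(); I,D,k=grab('wrist',name,1.2)
    P=cloud('wrist',D,k); hsv=cv2.cvtColor(I,cv2.COLOR_RGB2HSV); R=s['ee_rot']; q=(P-s['tcp_pos'])@R
    red=((hsv[...,0]<8)|(hsv[...,0]>172))&(hsv[...,1]>130)&(abs(q[...,2])<.035)&(q[...,0]<-.05)&(q[...,0]>-.13)&(q[...,1]>-.035)&(q[...,1]<.0)
    print('red tips x',np.percentile(q[red][:,0],[1,3,10]).round(4),'z',np.percentile(q[red][:,2],[1,50,99]).round(4),'top',np.percentile(P[red][:,2],97).round(4))
    ch=(P[...,2]>.084)&(P[...,2]<.096)&(abs(q[...,2])<.03)&(q[...,0]<-.03)&(q[...,0]>-.16)&(hsv[...,1]>60)
    p=q[ch]
    if len(p): print('cheek top n',len(p),'x max',np.percentile(p[:,0],[90,97,99]).round(4),'z',np.percentile(p[:,2],[3,50,97]).round(4))
E
python3 -c "
from w import *
go(.6655,-.1851,.013,94.1)
look('w5.png')"
```

```text
t 45.0 tcp [ 0.6749 -0.1832  0.1308] yaw 94.1 -> twist 0.0 xyz mm [ -9.5 117.8  -1.2] F [-1.2  0.5 -0.4] w 0.0232 j [-0.36  0.52  0.47  1.52  0.   -0.43]
red tips x [-0.0828 -0.0818 -0.0793] z [-0.0241  0.0071  0.0235] top 0.1501
cheek top n 763 x max [-0.1117 -0.1101 -0.1099] z [-0.029  -0.0037  0.0025]
```

View pics/w5.png

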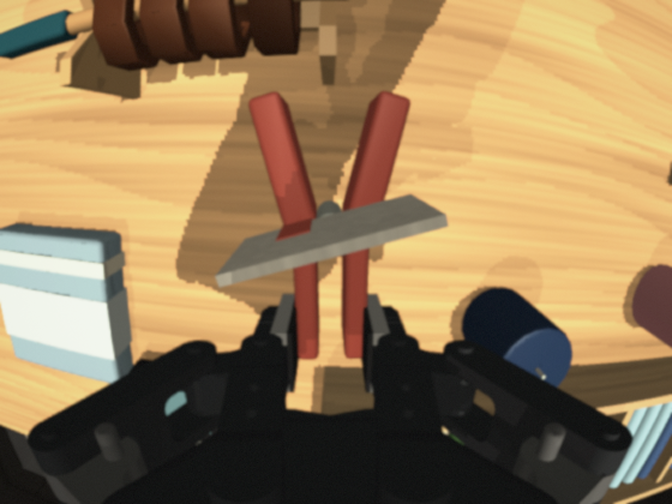

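Wrist view: stand's left cheek edge at (328,70) straight ahead between the jaws (265,95)/(395,95); navy candle well to the right, cloth left. Lower and insert.

```bash
python3 -m creep '[[0,25,1,0,0],[0,35,1,0,0],[0,35,1,0,0],[0,15,1,0,0],[0,7,1,0,0],[0,0,0,0,0]]'
python3 -m creep '[[-10,0,0,0,0],[-10,0,0,0,0],[-8,0,0,0,0],[0,0,0,0,0]]'
python3 -c "
from w import *
go(.6206,-.1883,.0103,94.1)
look()"
```

```text
t: 45.78
tcp_pos: [0.6755, -0.1791, 0.0152]
ee_rot: [[0.997, 0.001, -0.071], [0.071, -0.0, 0.997], [0.001, -1.0, -0.0]]
force: [-0.9, -0.3, -1.2]
width: 0.0227
t: 46.28
tcp_pos: [0.6464, -0.1814, 0.0146]
ee_rot: [[0.998, -0.0, -0.07], [0.07, -0.0, 0.998], [-0.0, -1.0, -0.0]]
force: [0.7, 0.7, -0.6]
width: 0.023
t 46.3 tcp [ 0.6464 -0.1814  0.0146] yaw 94.0 -> twist -0.1 xyz mm [-26.2   4.3  -5. ] F [ 0.7  0.7 -0.6] w 0.0230 j [-0.37  0.48  0.18  1.28 -0.   -0.44]
red tips x [-0.0829 -0.0819 -0.0795] z [-0.0239  0.0076  0.0238] top 0.0338
cheek top n 2062 x max [-0.0817 -0.0815 -0.0813] z [-0.009  -0.0051 -0.0012]
```

```bash
python3 -m creep '[[0,3,0,0,0],[-8,0,0,0,0],[-8,0,0,0,0],[-6,0,0,0,0],[-5,0,0,0,0],[0,0,0,0,0]]'
python3 -c "
from w import *
look()"
```

```text
t: 47.08
tcp_pos: [0.6201, -0.1836, 0.012]
ee_rot: [[0.997, 0.001, -0.071], [0.071, -0.001, 0.997], [0.001, -1.0, -0.001]]
force: [0.9, -0.2, 4.0]
width: 0.0234
red tips x [-0.0831 -0.0822 -0.0801] z [-0.0231  0.0132  0.0238] top 0.0312
cheek top n 6834 x max [-0.0587 -0.0563 -0.0556] z [-0.0294 -0.0076 -0.0012]
```

```bash
python3 -m creep '[[0,0,-1,0,0.3],[0,0,-1,0,0.35],[0,0,-1,0,0.4],[0,0,-1,0,0.45],[0,0,-1,0,0.5],[0,0,0,0,0.6],[0,0,0,0,0.8],[0,0,0,0,0.9],[0,0,0,0,0.9],[0,0,0,0,0.9]]'
python3 -c "
from w import *
look('w6.png')"
```

```text
t: 48.38
tcp_pos: [0.6206, -0.1881, 0.0114]
ee_rot: [[0.997, 0.0, -0.071], [0.071, -0.0, 0.997], [0.0, -1.0, -0.0]]
force: [0.2, 0.2, 0.2]
width: 0.0767
red tips x [-0.0831 -0.0824 -0.0801] z [-0.0146  0.0077  0.0142] top 0.0313
cheek top n 8423 x max [-0.0595 -0.0566 -0.0558] z [-0.0292 -0.0175  0.0033]
```

View pics/w6.png

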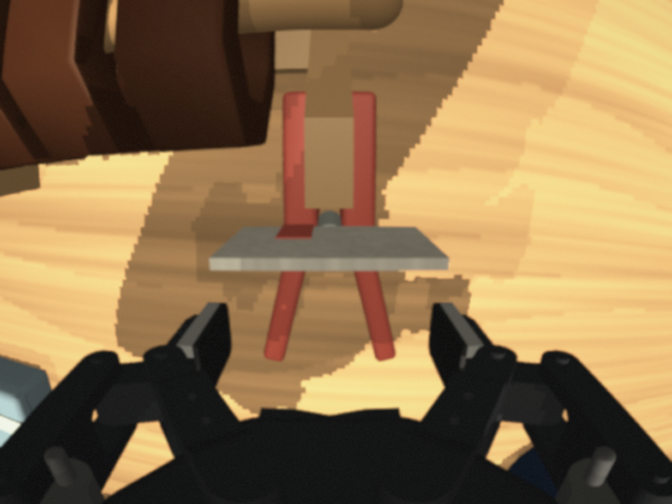

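The clip holds the cheek, jaws parallel at (295,150)/(365,150), cheek between, fingers free. Retreat and check.

```bash
python3 -m creep '[[3,-10,0,0,0.9],[0,-25,0,0,0.9],[0,-40,0,0,0.9],[0,-40,0,0,0.9],[0,-40,0,0,0.9],[0,-20,0,0,0.9],[0,0,30,0,0.9],[0,0,45,0,0.9],[0,0,45,0,0.9],[0,0,45,0,0.9]]' >/dev/null
python3 -m creep '[[0,0,45,0,0.9],[0,0,45,0,0.9],[0,0,45,0,0.9],[0,0,45,0,0.9],[0,0,30,0,0.9],[0,0,0,0,0.9],[0,0,0,0,0.9]]'
python3 - <<'E'
from plan import *
I,D,k=grab('scene','s3.png',2.2,(130,370,100,460))
I,D,k=grab('top'); P=cloud('top',D,k)
a=np.radians(4.1); ex=np.array([np.cos(a),np.sin(a),0]); ey=np.array([-np.sin(a),np.cos(a),0])
q=P-np.array([.486,-.270,0]); u=q@ex; v=q@ey; w=P[...,2]; hsv=cv2.cvtColor(I,cv2.COLOR_RGB2HSV)
r=((hsv[...,0]<8)|(hsv[...,0]>172))&(hsv[...,1]>130)&(u>.03)&(u<.2)&(abs(v-.072)<.04)&(w<.045)
print('clip red u',u[r].min(),u[r].max(),'v',v[r].min(),v[r].max(),'top',np.percentile(w[r],95))
for nm,x0 in [('far',.042),('near',-.042)]:
    for lo,hi in [(-.14,-.09),(-.068,-.056),(.06,.084)]:
        m=(abs(u-x0)<.02)&(v>lo)&(v<hi)&(w>.06); print(nm,lo,m.sum(),'ztop %.4f'%np.percentile(w[m],90),end=' ')
    print()
for nm in ['candle_rose','candle_green','candle_navy']:
    for x in imaging.mark_of('top',nm)[:1]: print(nm,at_z('top',*x['point'],0))
E
```

```text
t: 50.55
tcp_pos: [0.5973, 0.1858, 0.1869]
ee_rot: [[0.997, 0.001, -0.071], [0.071, -0.001, 0.997], [0.001, -1.0, -0.001]]
force: [0.7, 0.7, -0.4]
width: 0.0771
clip red u 0.03475213633845743 0.14870360411610842 v 0.045278006212255674 0.09479974490019782 top 0.03305105781175533
far -0.14 160 ztop 0.0828 far -0.068 30 ztop 0.0797 far 0.06 101 ztop 0.0808 
near -0.14 155 ztop 0.0826 near -0.068 38 ztop 0.0800 near 0.06 107 ztop 0.0800 
candle_rose [0.70951797 0.1418818  0.        ]
candle_navy [ 0.73120012 -0.03950973  0.        ]
```

View pics/s3.png

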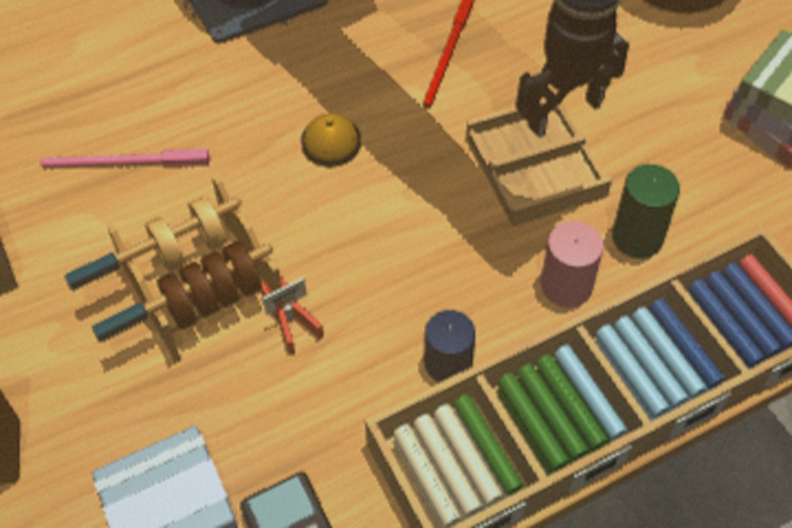

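Final scene view: dark row on the far rod (210,285), pale on the near rod (190,230), clip on the left cheek's far edge (285,300). The navy candle maps to the same scene pixel as at the start. Handing in.

```bash
python3 -c "
from rig import ctrl
print(ctrl.hand_in())"
```

```text
the job is handed in; nothing more can be done
None
```

I restocked the display and handed the job in at about 51 s of the 192 s allowed. The hand-in gives no verdict.

- **Rings:** All 4 dark rings hang on the rod in the far notches, and both pale rings hang on the rod in the near notches. Both rows sit between the cheeks, and the tray is empty.
- **Rods:** Both lie level. The shaft tops measured 79.7–80.8 mm at both ends of each rod, against about 79 mm expected, which is within the camera's error.
- **Clip:** It closed on the far edge of the left cheek, with the jaws parallel and resting on the counter. The cheek edge is about 15–20 mm from the pivot. It never needed finding again, because it wasn't knocked aside before I picked it up.
- **Forces:** The highest I read was about 11 N, when the fingertips pressed on the counter while squeezing the clip. The 40 N and 120 N limits were never close.
- **Candles and look-alikes:** All three candles still stand, and I didn't touch the red and pink look-alike rods.

One check disagreed, and one gave no reading:

- **Navy candle:** The network placed it 9 mm from its first reading in the last top view. In the scene camera it is at the same pixel as at the start, so I take that as network error.
- **Green candle:** The network did not find it in that last top view, where the arm was partly in the way. It shows standing in the scene picture.

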